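# Open the push-latch door of a bench tester and snap its battery cover home

### The job

Press the tester's top door inward near its ribbed front edge until the catch lets go and it swings up open. Then take the black battery cover from the bench by its rib, lay it in the battery pocket under the door, and press it down until both ends have clicked fully home. Leave the door open.

Things in the scene. Friction and masses are not known exactly. Their poses are not given: they have to be found in the camera images.
- tester: Grey tester, a fixed case 200 (x) x 190 (y) x 62 mm high. Origin: centre of its underside on the bench; front faces its -x. Its top is a flush aluminium door 170 x 166 x 6 mm, hinged at the rear (+x) edge. Under it, an open pocket 68 (x) x 128 mm (y), mouth 47 mm above the bench, bevelled outward 6 mm; case walls 62 mm high.
- hatch (a joint): Angle of the tester's door, rad: 0 = shut and latched, negative = pressed inward (stop at -0.054), positive = open. The catch lets go at about -0.035 (5 mm inward at the front, pressing with 6 to 10 N); then, once the finger leaves, a spring swings it to its stop at 1.9 in about two seconds. It does not latch again.
- hatch_press (a point): Where to press: middle of the ribbed strip near the door's front edge, on its upper face (62 mm above the bench when shut), 145 mm in front of the hinge. Press with shut fingers straight down, then draw back up and toward the tester's front (-x): the door sweeps an arc up and away from the robot.
- cover: Loose black battery cover, about 80 g: plate 64 (x) x 126 (y) x 6 mm with rounded ends and an upright rib across its middle, 50 mm long along x, 14 mm thick along y, from 6 to 28 mm above the underside. Origin: centre of the underside. A half turn makes no difference. Starts flat on the bench, rib up, left of the tester.
- cover_grip (a point): Middle of the cover's rib, 20 mm above the underside; grip it across the rib (fingers closing along the cover's y).
- cover_end_a (a point): Top face of the cover plate near its +y end, 55 mm from the middle and 6 mm above the underside. Ribs for the finger are 36 to 48 mm from the middle.
- cover_end_b (a point): The same at the cover's -y end.
- pocket (a point): Pocket centre, at the height of the plate's top when the cover is home: 27.5 mm above the bench, 12 mm behind the tester's centre, axes as the tester's. The cover's y goes along its y, with 1 to 2 mm play. Laid in, it rests on two sprung noses, one at each end, about 15 mm above home; each end needs 5 to 10 N to snap past and is then held.
Mind the look-alikes: they are no part of the job. What is shaped like the cover but yellow is not meant.

How it is judged:
By the outcome, as a careful person would: the job done as asked, in the order asked, and still so for the second after the job is handed in, with the robot touching nothing.
It also fails if it takes over 58 s, if anything falls off the work surface, if the arm or the gripper's body presses on something with over 40 N, if the wrist force passes 120 N, or if a joint passes its speed limit or range.

### The arm

A 6-joint arm with a two-finger parallel gripper is mounted at the origin on a cart in front of the work surface, level with it; the furniture and walls round the work are solid. World frame = base frame: x ahead of the robot, y to its left, z up, the work surface at z = 0. Lengths are in m, angles in rad, forces in N, time in s.
With the tool pointing down it reaches from about 0.35 to 0.8 m from the base axis. Payload 7.3 kg.
Tool frame: the origin (TCP) lies at the very end of the fingers, on their centre line; the grasp point (between the pads) lies 19 mm behind it; z points along the fingers, y is the line along which they close (so a half turn about z gives the same grasp; the last joint's range is limited). The gripper opens to 85 mm and grips with 20 to 120 N. Pads are 22 mm wide; open, the fingers measure 114 mm over their backs; the gripper's body (76 mm by 85 mm) begins 54 mm behind the grasp point. The pads swing forward as they close: fully open they stand 13 mm farther back than shut.
Start: joints at [-1.3, 0.342, 1.524, -0, 1.275, -0.146], TCP at [0.213, -0.48, 0.231] pointing down, gripper open.
Joint ranges: [-2.53, 2.53], [-0.77, 2.02], [0.04, 2.7], [-1, 4.14], [0.28, 2.66], [-3.11, 3.11]. Speed limits (rad/s): [2.57, 2.57, 3.14, 3.14, 3.14, 3.14].

### API

Orientations are given as a unit quaternion [x, y, z, w].
In Python, from bench import ctrl, camera, spotter gives the robot as it stands.
- The arm moves only by the tool shift_gripper, called after ">>>" as name(argument=value, ...), one argument or row to a line, values as JSON. Schema: {"type":"object","properties":{"ticks":{"type":"string"},"aperture":{"type":"number"},"only":{"type":"string"},"quiet":{"type":"boolean"},"lines":{"type":"string"}},"required":["ticks"],"additionalProperties":false}. ticks is a string of 1 to 8 rows, parted by a bar, with the numbers parted by commas; each row has 4 numbers: dx, dy, dz in m, then a turn about the tool's z in rad; each row shifts and turns the commanded pose from where the row before left it, along the tool's axes as they then stand; what a row does not reach is not made up. A row lasts 1/8 s, in which the tool goes at most 0.0625 m and 0.188 rad, less where a joint would pass 70% of its speed; a pose out of reach is approached as far as the arm can. aperture is the opening from 0.0 (shut) to 1.0 (fully open), set as the call begins (left out keeps the last). The fingers move at their own pace and stop on an object; the grip force is fixed at half the most. Time passes only in rows, so rows that do not move let the fingers close. The tool returns the time, the measured TCP pose, the force, the opening and the grip force at its end. only (a regular expression) keeps the lines of the reply that match it, lines (a string "A,B") keeps lines A to B, and quiet returns only ok. Input that does not fit is refused with a message, and nothing moves.
- ctrl.observe(): the state, without advancing time (a new reading comes with each control period).
- camera(name): name is "side" or "top" or "wrist"; returns a dict with "img" (384x512x3 uint8, red, green, blue), "intrinsics" (3x3 intrinsics, pixels), "eye" and "attitude" of the camera in the world; the wrist camera has in their place "T_tool_cam" (4x4, takes a point from camera to tool coordinates, whose origin is the TCP and whose axes are the flange's). Camera axes: x right, y down, z forward; pixel columns grow to the right and rows downward; lengths in m; the calibration is good to about 2 mm. The wrist camera is an equidistant fisheye: a pixel r from the principal point sees the ray r / f radians off the axis. A picture is of the moment at which its call begins: read the wrist's pose just before it. There is no depth.
- ctrl.sign_off(): hands the job in; it is judged then, once.
Trained networks look in a picture, given as the dict that the camera call returned (one of the last four; its "shot" number tells which), for a name from the list of things; names that differ only in an ending like _2 or _b are one class to them, and where a whole thing is asked for, a point or a joint stands for the part that bears it (a point fixed in the world has none). Each returns a list of dicts, best first, with "conf" (0 to 1); they miss things now and then, are a little off and sometimes report something else, mostly with a low value. They report only what shows in the picture. A call takes as long as a camera call. They do not tell look-alikes from the thing itself.
- spotter.boxes_of(picture, name): "bbox" ([centre column, centre row, width, height] in pixels, round what is visible of it).
- spotter.place_of(picture, name): "pixel" ([row, column] in pixels: a listed point, or the origin of a listed thing).
The state is a dict: "time_s": time; "joint_positions": joint angles; "joint_vel": joint speeds; "joint_efforts": joint torques, N m; "tool_pos": TCP position; "orientation": TCP orientation; "force": force on the tool from outside, world axes, zero at the start; "moment": the same for the moment, N m; "grip_width": opening from 0.0 (shut) to 1.0 (fully open); "gripper_force": force on a finger pad.
Only numpy, scipy, OpenCV 4.12 (cv2) and the standard library are available. Lean on these libraries where they do the work, as an engineer would, in place of code of your own. Each camera call takes 0.05 s, during which the arm holds its last target. There are 200 camera calls.

## Working session

There is one attempt and no reset: what is moved stays moved. The work goes in short steps, Python scripts to look and compute and a tool call to move; the robot and the scene stay as the last step left them, time stands still between calls to the robot, and variables do not carry over. Pictures are saved under pics/ and viewed, at most 10 in all, crops included, and the job is handed in when it is done.

```bash
mkdir -p pics; ls; cat > h.py <<'E'
import numpy as np, cv2
from scipy.spatial.transform import Rotation as R
from bench import ctrl, camera, spotter
def rot(a):
    a=np.array(a,float)
    return a if a.shape==(3,3) else R.from_quat(a).as_matrix()
def plane(pic,row,col,z):
    K=np.array(pic["intrinsics"]); d=rot(pic["attitude"])@np.linalg.inv(K)@[col,row,1]
    e=np.array(pic["eye"]); return e+d*(z-e[2])/d[2]
def wplane(pic,s,row,col,z):
    K=np.array(pic["intrinsics"]); u=np.array([(col-K[0,2])/K[0,0],(row-K[1,2])/K[1,1]]); r=np.hypot(*u)
    d=np.array([*(np.sin(r)*u/max(r,1e-9)),np.cos(r)])
    T=np.array(pic["T_tool_cam"]); Q=R.from_quat(s["orientation"]).as_matrix()
    e=Q@T[:3,3]+s["tool_pos"]; d=Q@T[:3,:3]@d
    return e+d*(z-e[2])/d[2]
def save(pic,name,crop=None,k=1):
    im=pic["img"][:,:,::-1]
    if crop: r0,r1,c0,c1=crop; im=im[r0:r1,c0:c1]
    cv2.imwrite(f"pics/{name}.png",cv2.resize(im,None,fx=k,fy=k,interpolation=cv2.INTER_CUBIC))
E
python3 - <<'E'
from h import *
np.set_printoptions(precision=3,suppress=True)
print(ctrl.observe())
ims=[]
for n in ["top","side"]:
    p=camera(n); ims.append(p["img"]); print(n,p["eye"],p["attitude"],p["intrinsics"])
    for t in ["tester","cover"]: print(t,[(np.round(b["bbox"]),round(b["conf"],2)) for b in spotter.boxes_of(p,t)])
    for t,z in [("tester",0),("hatch_press",.062),("cover",0),("cover_grip",.02),("cover_end_a",.006),("pocket",.0275)]:
        for b in spotter.place_of(p,t): print(t,np.round(b["pixel"]),round(b["conf"],2),plane(p,*b["pixel"],z))
cv2.imwrite("pics/a.png",cv2.resize(np.vstack(ims)[:,:,::-1],None,fx=.78,fy=.78))
cv2.imwrite("pics/top.png",ims[0][:,:,::-1])
E
```

```text
pics
{'time_s': 0.0, 'joint_positions': array([-1.3  ,  0.343,  1.525, -0.   ,  1.275, -0.146]), 'joint_vel': array([-0.001, -0.001,  0.   , -0.   , -0.001, -0.002]), 'joint_efforts': array([  0.002, -43.368, -24.601,  -0.   ,   0.008,   0.   ]), 'tool_pos': array([ 0.212, -0.48 ,  0.231]), 'orientation': array([ 0.978,  0.207, -0.   , -0.001]), 'force': array([0.206, 0.378, 0.261]), 'moment': array([-0.024,  0.035,  0.006]), 'gripper_force': 0.0, 'grip_width': 0.9979168398564375}
top [0.384 0.206 0.902] [ 0.708 -0.701  0.069 -0.054] [[376.66    0.    248.608]
 [  0.    376.66  189.692]
 [  0.      0.      1.   ]]
tester [(array([350., 179., 102.,  94.]), 0.76)]
cover [(array([174., 205.,  52.,  28.]), 0.72), (array([254., 182.,  42.,  56.]), 0.69), (array([351., 178.,  83.,  78.]), 0.68)]
tester [183. 344.] 0.71 [ 0.562 -0.046  0.   ]
hatch_press [199. 358.] 0.71 [ 0.514 -0.059  0.062]
cover [184. 254.] 0.73 [0.556 0.176 0.   ]
cover_grip [207. 171.] 0.82 [0.496 0.37  0.02 ]
cover_grip [179. 251.] 0.73 [0.566 0.183 0.02 ]
cover_end_a [198. 241.] 0.94 [0.52  0.206 0.006]
cover_end_a 
[... 283 characters left out ...]
9 193.898]
 [  0.      0.      1.   ]]
tester [(array([280., 273., 126.,  92.]), 0.57)]
cover [(array([268., 223.,  54.,  20.]), 0.83), (array([241., 200.,  25.,  18.]), 0.6)]
tester [284. 273.] 0.71 [ 0.561 -0.056 -0.   ]
hatch_press [258. 251.] 0.64 [ 0.515 -0.057  0.062]
cover [198. 241.] 0.84 [0.505 0.372 0.   ]
cover_grip [216. 266.] 0.95 [0.566 0.207 0.02 ]
cover_grip [192. 244.] 0.83 [0.514 0.377 0.02 ]
cover_end_a [226. 248.] 0.89 [0.517 0.181 0.006]
cover_end_a [207. 242.] 0.75 [0.504 0.296 0.006]
cover_end_a [233. 286.] 0.68 [0.611 0.143 0.006]
cover_end_a [189. 239.] 0.55 [0.499 0.432 0.006]
pocket [266. 282.] 0.56 [ 0.58  -0.036  0.028]
pocket [200. 241.] 0.36 [0.502 0.296 0.028]
```

View pics/a.png

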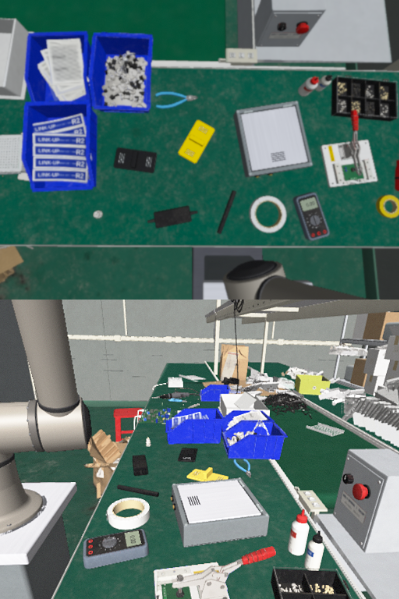

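Top view: yellow cover look-alike at (col 252, row 182), a black candidate at (173, 205), another black item at (220, 277), the tester at (350, 178) with its ribbed patch at about (358, 200). Candidates are black (173,205), black adapter-like (220,277) and yellow (252,182). I'll check them in one crop.

```bash
python3 - <<'E'
import cv2
im=cv2.imread("pics/top.png")[120:310,130:410]
cv2.imwrite("pics/b.png",cv2.resize(im,None,fx=2.8,fy=2.8,interpolation=cv2.INTER_CUBIC))
E
```

```text
(no output)
```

View pics/b.png

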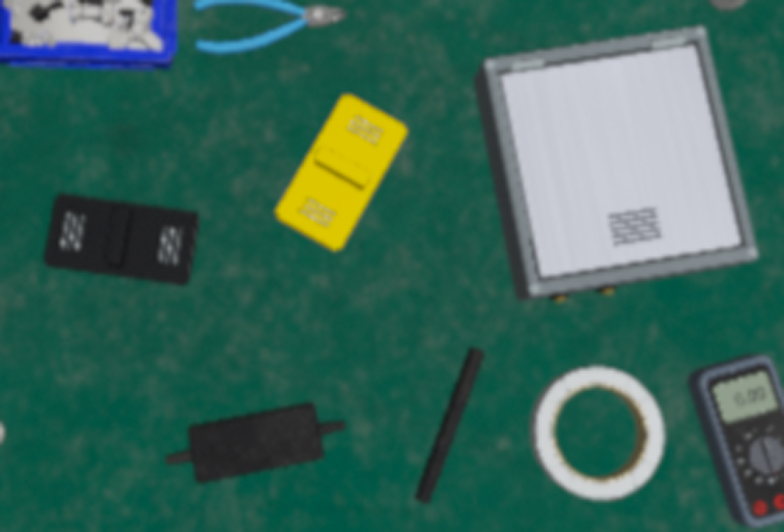

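Left black plate at crop (120,238) has a cross rib and two ribbed patches, so it's the cover. The one at (255,440) is an adapter with leads and no rib. The press strip is at crop (635,226).

```bash
cat >> h.py <<'E'
def totool(s,p,yaw=None):
    Q=R.from_quat(s["orientation"]).as_matrix(); d=Q.T@(np.array(p)-s["tool_pos"])
    cur=np.arctan2(Q[1,0],Q[0,0]); return np.round(d,4), round(float(cur),3)
E
python3 - <<'E'
from h import *
np.set_printoptions(precision=4,suppress=True)
p=camera("top"); f=lambda c,r,z: plane(p,120+r/2.8,130+c/2.8,z)
T=np.array([f(c,r,.062) for c,r in [(490,62),(705,30),(757,258),(525,297)]])  # rear-left, rear-right, front-right, front-left
C=np.array([f(c,r,.006) for c,r in [(58,195),(198,211),(188,284),(45,265)]])
m=T.mean(0); xa=(T[0]+T[1]-T[2]-T[3])/2; ya=(T[0]+T[3]-T[1]-T[2])/2
print("tester",m,np.linalg.norm(xa),np.linalg.norm(ya),np.arctan2(xa[1],xa[0]),np.arctan2(-ya[0],ya[1]))
print("press",f(635,226,.062))
m=C.mean(0); xa=(C[0]+C[1]-C[2]-C[3])/2; ya=(C[0]+C[3]-C[1]-C[2])/2
print("cover",m,np.linalg.norm(xa),np.linalg.norm(ya),np.arctan2(xa[1],xa[0]),np.arctan2(-ya[0],ya[1]),"rib",f(119,236,.028))
s=ctrl.observe(); print(totool(s,[.512,-.058,.11]))
E
```

```text
tester [ 0.5645 -0.0457  0.062 ] 0.19506787580093216 0.18771880574391991 0.14561173912232378 0.1708730804122866
press [ 0.5096 -0.0562  0.062 ]
cover [0.5022 0.3666 0.006 ] 0.06194024451610538 0.12154589221852981 -0.11580762081302544 -0.11278531780507253 rib [0.5014 0.3655 0.028 ]
(array([ 0.4447, -0.2647,  0.1213]), 0.417)
```

>>> shift_gripper(
  ticks="0.052,-0.031,0,0 | 0.052,-0.031,0,0 | 0.052,-0.031,0,0 | 0.052,-0.031,0,0 | 0.052,-0.031,0,0 | 0.052,-0.031,0,0 | 0.052,-0.031,0,0 | 0.05,-0.03,0,0",
  aperture=0.0,
)

```text
time_s: 1.95
tool_pos: [0.4922, -0.0848, 0.2315]
orientation: [0.978, 0.207, 0.0, 0.0]
force: [0.3, -0.8, -0.0]
grip_width: 0.001
gripper_force: 0.0
```

```bash
python3 - <<'E'
from h import *
np.set_printoptions(precision=4,suppress=True)
s=ctrl.observe(); p=camera("wrist"); save(p,"w1",None,1.5)
for t,z in [("hatch_press",.062),("tester",0)]:
    for b in spotter.place_of(p,t): print(t,np.round(b["pixel"]),b["conf"],wplane(p,s,*b["pixel"],z))
print(totool(s,[.511,-.057,.09]))
E
```

```text
hatch_press [146. 235.] 0.9 [ 0.5088 -0.0557  0.062 ]
tester [ 95. 250.] 0.87 [ 0.5651 -0.0474  0.    ]
(array([ 0.0284, -0.0179,  0.1415]), 0.417)
```

View pics/w1.png

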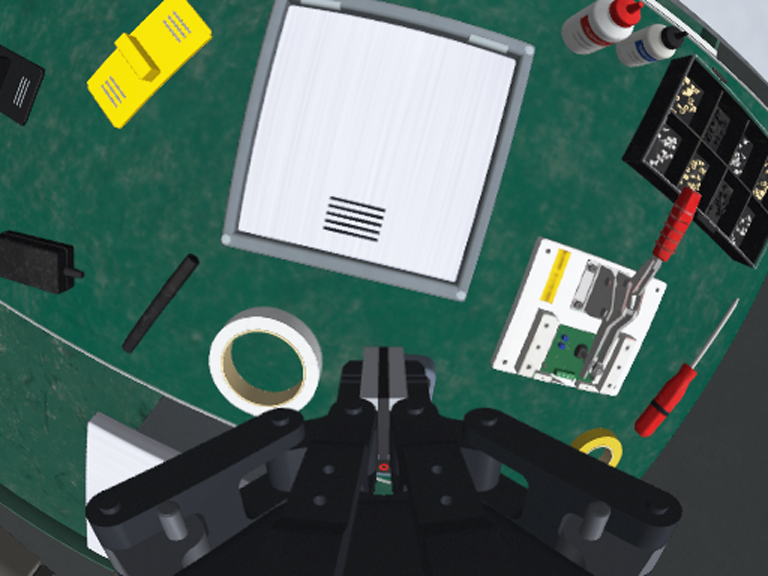

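The wrist view shows the ribbed strip at (235,146), and both tester and strip agree with the top view within 2 mm. Next I'll approach and press.

>>> shift_gripper(
  ticks="0.025,-0.019,0.04,0 | 0,0,0.05,0 | 0,0,0.045,0 | 0,0,0.024,0 | 0,0,0.005,0 | 0,0,0.004,0 | 0,0,0.004,0 | 0,0,0,0",
)

```text
time_s: 3.1
tool_pos: [0.507, -0.0598, 0.0603]
orientation: [0.978, 0.207, 0.001, 0.001]
force: [-1.3, -1.7, 3.9]
grip_width: -0.003
gripper_force: 1.9
```

>>> shift_gripper(
  ticks="0,0,0.003,0 | 0,0,0.002,0 | 0,0,0,0",
)

```text
time_s: 3.48
tool_pos: [0.5071, -0.0597, 0.0555]
orientation: [0.978, 0.207, 0.001, 0.001]
force: [-1.5, -3.4, 5.5]
grip_width: 0.001
gripper_force: 3.0
```

>>> shift_gripper(
  ticks="0,0,0.001,0 | 0,0,0,0 | -0.02,-0.005,-0.04,0 | -0.045,-0.012,-0.04,0 | -0.048,-0.013,-0.03,0 | -0.03,-0.008,-0.03,0 | 0,0,0,0",
  aperture=0.6,
)

```text
time_s: 4.35
tool_pos: [0.3598, -0.0826, 0.1954]
orientation: [0.978, 0.206, 0.002, 0.002]
force: [1.4, -0.1, -1.0]
grip_width: 0.601
gripper_force: 0.0
```

```bash
python3 - <<'E'
from h import *
p=camera("side"); save(p,"s2",(150,384,150,400),2)
E
```

```text
(no output)
```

View pics/s2.png

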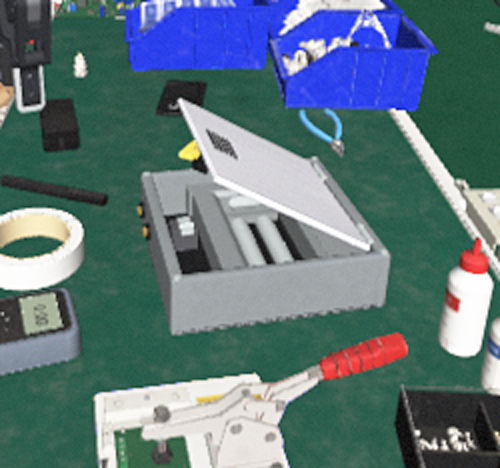

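The door is swinging open (panel edge at crop (180,100)), the pocket is visible, and the finger is clear. On to the cover.

>>> shift_gripper(
  ticks="0.039,-0.044,0,0 | 0.039,-0.044,0,0 | 0.039,-0.044,0,0 | 0.039,-0.044,0,0 | 0.039,-0.044,0,0 | 0.039,-0.044,0,0 | 0.039,-0.044,0,0 | 0.039,-0.044,0,0",
  aperture=0.6,
)

```text
time_s: 5.4
tool_pos: [0.5032, 0.3688, 0.1912]
orientation: [0.978, 0.207, -0.001, 0.0]
force: [0.4, -0.7, 1.0]
grip_width: 0.6
gripper_force: 0.0
```

>>> shift_gripper(
  ticks="0,0,0,0.177 | 0,0,0,0.177 | 0,0,0,0.177 | 0,0,0,0",
)

```text
time_s: 5.9
tool_pos: [0.5027, 0.3666, 0.1914]
orientation: [0.998, -0.056, -0.001, 0.001]
force: [-0.0, 1.1, -0.4]
grip_width: 0.603
gripper_force: 0.0
```

```bash
cat >> h.py <<'E'
def look_cover():
    s=ctrl.observe(); p=camera("wrist")
    for t,z in [("cover_grip",.02),("cover_end_a",.006),("cover_end_b",.006)]:
        for b in spotter.place_of(p,t): print(t,np.round(b["pixel"]),round(b["conf"],2),wplane(p,s,*b["pixel"],z))
    return s,p
E
python3 - <<'E'
from h import *
np.set_printoptions(precision=4,suppress=True)
s,p=look_cover(); save(p,"w3",None,1.2); print(totool(s,[.502,.366,.008]))
E
```

```text
cover_grip [175. 255.] 0.93 [0.4981 0.3662 0.02  ]
cover_grip [101. 412.] 0.64 [0.5664 0.1785 0.02  ]
cover_end_a [145. 389.] 0.97 [0.5144 0.2045 0.006 ]
cover_end_a [169. 304.] 0.86 [0.4951 0.3096 0.006 ]
cover_end_a [169. 206.] 0.71 [0.5078 0.4218 0.006 ]
cover_end_a [ 67. 421.] 0.67 [0.6081 0.154  0.006 ]
cover_end_b [145. 389.] 0.97 [0.5144 0.2045 0.006 ]
cover_end_b [169. 304.] 0.86 [0.4951 0.3096 0.006 ]
cover_end_b [169. 206.] 0.71 [0.5078 0.4218 0.006 ]
cover_end_b [ 67. 421.] 0.67 [0.6081 0.154  0.006 ]
(array([-0.0003,  0.0005,  0.1834]), -0.112)
```

View pics/w3.png

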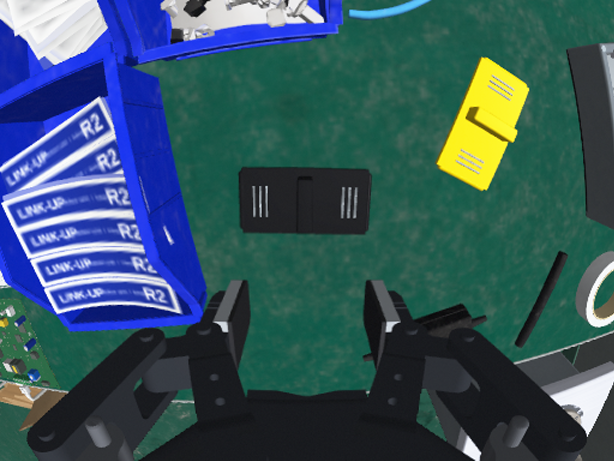

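The cover is square to the gripper, rib at (255,175), and the black identity is confirmed. Descending.

>>> shift_gripper(
  ticks="-0.001,0,0.05,0 | 0,0,0.055,0 | 0,0,0.05,0 | 0,0,0.02,0 | 0,0,0.006,0 | 0,0,0,0",
  aperture=0.4,
)

```text
time_s: 6.85
tool_pos: [0.5024, 0.3662, 0.0127]
orientation: [0.998, -0.057, 0.0, -0.0]
force: [1.1, 0.1, 0.8]
grip_width: 0.402
gripper_force: 0.0
```

>>> shift_gripper(
  ticks="0,0,0,0 | 0,0,0,0 | 0,0,0,0 | 0,0,0,0",
  aperture=0.0,
)

```text
time_s: 7.35
tool_pos: [0.5029, 0.3665, 0.0139]
orientation: [0.998, -0.057, 0.001, -0.001]
force: [-0.3, 0.2, 5.9]
grip_width: 0.146
gripper_force: 62.3
```

>>> shift_gripper(
  ticks="0,0,-0.02,0 | 0,0,-0.05,0 | 0,0,-0.05,0 | 0,0,-0.06,0 | 0,0,-0.02,0 | 0,0,0,0",
)

```text
time_s: 8.1
tool_pos: [0.5025, 0.3664, 0.2143]
orientation: [0.998, -0.057, 0.002, -0.001]
force: [-0.2, -0.4, -0.6]
grip_width: 0.143
gripper_force: 61.5
```

```bash
python3 - <<'E'
from h import *
s=ctrl.observe();p=camera("wrist"); save(p,"w4",None,1.2)
E
```

```text
(no output)
```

View pics/w4.png

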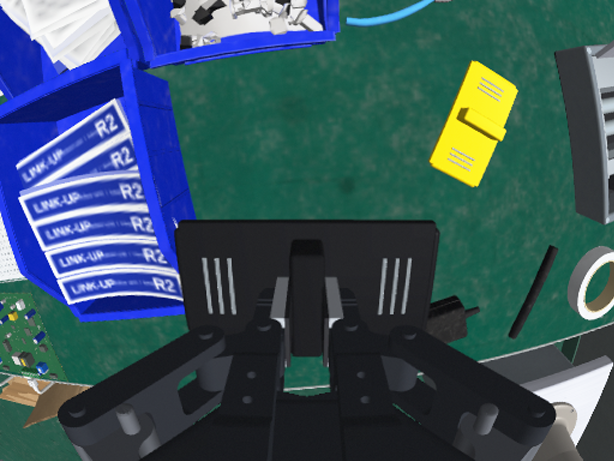

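The cover is held by the rib and hangs level (plate spans columns 180–440, rib between the pads at column 308). Moving to a viewing position in front of the pocket.

>>> shift_gripper(
  ticks="0.004,0.053,0,0 | 0.004,0.053,0,0 | 0.004,0.053,0,0 | 0.004,0.053,0,0 | 0.004,0.053,0,0 | 0.004,0.053,0,0 | 0.004,0.053,0,0 | 0.004,0.053,0,0",
)

```text
time_s: 9.15
tool_pos: [0.4841, -0.0602, 0.2104]
orientation: [0.998, -0.057, -0.002, -0.0]
force: [0.0, 0.0, -1.0]
grip_width: 0.145
gripper_force: 61.5
```

>>> shift_gripper(
  ticks="-0.01,0,-0.01,-0.134 | -0.01,0,-0.01,-0.134 | 0,0,0,0 | 0,0,0,0",
)

```text
time_s: 9.65
tool_pos: [0.4653, -0.0577, 0.2311]
orientation: [0.997, 0.076, -0.001, -0.0]
force: [0.5, 0.4, -0.3]
grip_width: 0.145
gripper_force: 61.5
```

```bash
python3 - <<'E'
from h import *
np.set_printoptions(precision=4,suppress=True)
s=ctrl.observe(); p=camera("wrist"); save(p,"w5",None,1.5); h=s["tool_pos"][2]-.0139
for t,z in [("pocket",.0275),("tester",0),("hatch_press",.062),("cover_grip",h+.02),("cover_end_a",h+.006)]:
    for b in spotter.place_of(p,t): print(t,np.round(b["pixel"]),round(b["conf"],2),wplane(p,s,*b["pixel"],z), totool(s,wplane(p,s,*b["pixel"],z)))
p=camera("top")
for t,z in [("pocket",.0275),("tester",0)]:
    for b in spotter.place_of(p,t): print(t,np.round(b["pixel"]),round(b["conf"],2),plane(p,*b["pixel"],z))
E
```

```text
pocket [ 66. 256.] 0.86 [ 0.58   -0.0421  0.0275] (array([0.1161, 0.002 , 0.2034]), 0.151)
tester [ 81. 254.] 0.82 [ 0.5643 -0.0424  0.    ] (array([ 0.1006, -0.    ,  0.2309]), 0.151)
cover_grip [68. 88.] 0.96 [0.549  0.0382 0.2372] (array([ 0.0973, -0.0821, -0.0062]), 0.151)
cover_grip [254. 258.] 0.8 [ 0.4642 -0.0604  0.2372] (array([-0.0015,  0.0025, -0.0061]), 0.151)
cover_grip [236. 253.] 0.42 [ 0.4741 -0.0564  0.2372] (array([ 0.0089,  0.0001, -0.0061]), 0.151)
cover_end_a [236. 351.] 0.94 [ 0.4752 -0.1132  0.2232] (array([0.0015, 0.0564, 0.0079]), 0.151)
cover_end_a [103.  69.] 0.83 [0.5297 0.0579 0.2232] (array([ 0.0812, -0.1045,  0.0078]), 0.151)
cover_end_a [ 34. 110.] 0.75 [0.5693 0.0357 0.2232] (array([ 0.117 , -0.0765,  0.0078]), 0.151)
cover_end_a [240. 160.] 0.63 [ 0.4555 -0.0038  0.2232] (array([-0.0015, -0.0547,  0.0079]), 0.151)
pocket [172. 345.] 0.64 [ 0.585  -0.0411  0.0275]
tester [184. 342.] 0.8 [ 0.5601 -0.0421  0.    ]
```

View pics/w5.png

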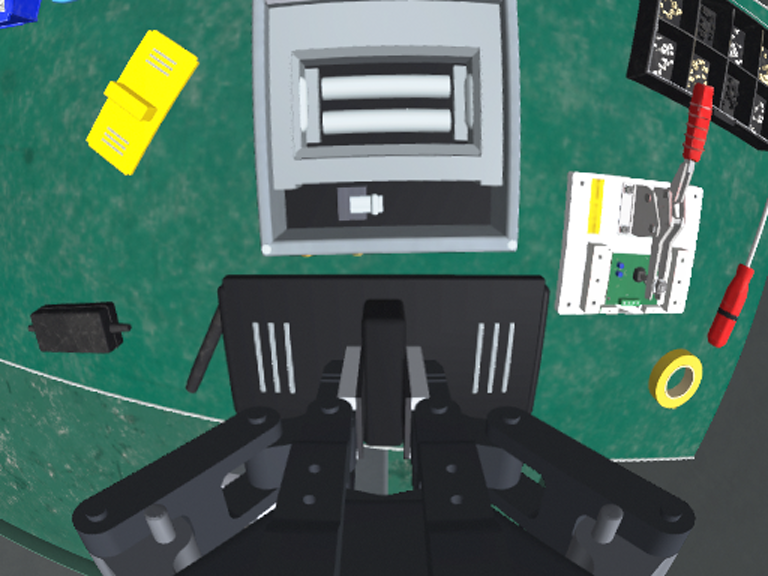

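```bash
python3 - <<'E'
from h import *
np.set_printoptions(precision=4,suppress=True)
s=ctrl.observe(); p=camera("wrist"); h=s["tool_pos"][2]-.0139
g=lambda c,r,z: wplane(p,s,r/1.5,c/1.5,z)
M=np.array([g(*c,.047) for c in [(300,52),(479,48),(490,159),(294,160)]])
F=np.array([g(*c,.062) for c in [(512,245),(267,248)]])
for X in (M,):
    xa=(X[0]+X[1]-X[2]-X[3])/2; ya=(X[0]+X[3]-X[1]-X[2])/2
    print("mouth",X.mean(0),np.linalg.norm(xa),np.linalg.norm(ya),np.arctan2(-ya[0],ya[1]),np.arctan2(xa[1],xa[0]))
ya=F[1]-F[0]; yaw=np.arctan2(-ya[0],ya[1]); print("front",F.mean(0),np.linalg.norm(ya),yaw, "pocket from it",F.mean(0)[:2]+.109*np.array([np.cos(yaw),np.sin(yaw)]))
for c in [(222,279),(546,279)]: print("cover corner",totool(s,g(*c,h+.006)))
print("pocket target",totool(s,[.579,-.0435,.1]))
E
```

```text
mouth [ 0.5772 -0.0479  0.047 ] 0.08247209841557515 0.13724473959222608 0.17145896056154977 0.1762831312694576
front [ 0.4747 -0.0627  0.062 ] 0.1797659072995488 0.1660619478455928 pocket from it [ 0.5822 -0.0447]
cover corner (array([ 0.0315, -0.0577,  0.0079]), 0.154)
cover corner (array([0.0314, 0.061 , 0.0079]), 0.154)
pocket target (array([0.1143, 0.0032, 0.1322]), 0.154)
```

>>> shift_gripper(
  ticks="0.056,0.003,0.02,0 | 0.057,0.002,0.02,-0.01 | 0,0,0.05,0 | 0,0,0.04,0 | 0,0,0,0",
)

```text
time_s: 10.78
tool_pos: [0.5758, -0.0451, 0.0993]
orientation: [0.997, 0.082, -0.003, -0.001]
force: [0.1, 0.8, -0.5]
grip_width: 0.144
gripper_force: 61.4
```

```bash
python3 - <<'E'
from h import *
np.set_printoptions(precision=4,suppress=True)
s=ctrl.observe(); p=camera("wrist"); save(p,"w6",None,1.5); h=s["tool_pos"][2]-.0139
for t,z in [("pocket",.0275),("tester",0),("cover_grip",h+.02),("cover_end_a",h+.006)]:
    for b in spotter.place_of(p,t): print(t,np.round(b["pixel"]),round(b["conf"],2),wplane(p,s,*b["pixel"],z), totool(s,wplane(p,s,*b["pixel"],z)))
E
```

```text
cover_grip [255. 254.] 0.76 [ 0.5738 -0.0461  0.1054] (array([-0.0022,  0.0006, -0.0061]), 0.164)
cover_grip [169.  25.] 0.67 [0.6001 0.0954 0.1054] (array([ 0.0468, -0.1347, -0.0061]), 0.164)
cover_end_a [235. 349.] 0.78 [ 0.5865 -0.0993  0.0914] (array([0.0017, 0.0552, 0.0077]), 0.164)
cover_end_a [238. 161.] 0.65 [0.5667 0.0077 0.0914] (array([-0.0004, -0.0535,  0.008 ]), 0.164)
cover_end_a [209.  19.] 0.65 [0.5647 0.1185 0.0914] (array([ 0.0157, -0.1632,  0.0082]), 0.164)
cover_end_a [123.  51.] 0.56 [0.6262 0.0845 0.0914] (array([ 0.0708, -0.1196,  0.0077]), 0.164)
```

View pics/w6.png

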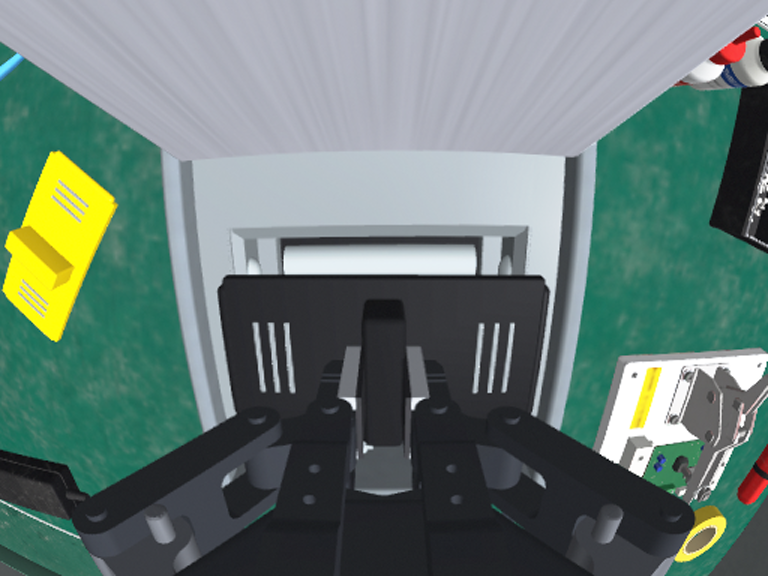

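The cover is above the pocket, slightly right of and in front of the mouth (rear bevel corners at about (232,228) and (526,227)). Computing the offset.

```bash
python3 - <<'E'
from h import *
np.set_printoptions(precision=4,suppress=True)
s=ctrl.observe(); p=camera("wrist"); h=s["tool_pos"][2]-.0139
g=lambda c,r,z: totool(s,wplane(p,s,r/1.5,c/1.5,z))
for c in [(232,228),(526,227)]: print("mouth rear",g(*c,.047))
for c in [(222,279),(546,279)]: print("cover",g(*c,h+.006))
for c in [(190,158),(566,156)]: print("wall inner",g(*c,.047),g(*c,.062))
# also bottom inner edge
E
```

```text
mouth rear (array([ 0.0418, -0.0698,  0.0577]), 0.164)
mouth rear (array([0.042 , 0.0683, 0.0579]), 0.164)
cover (array([ 0.0315, -0.0578,  0.0079]), 0.164)
cover (array([0.0313, 0.0611, 0.0081]), 0.164)
wall inner (array([ 0.0763, -0.0894,  0.0578]), 0.164) (array([ 0.0762, -0.0826,  0.0428]), 0.164)
wall inner (array([0.0766, 0.0868, 0.058 ]), 0.164) (array([0.0765, 0.0804, 0.043 ]), 0.164)
```

>>> shift_gripper(
  ticks="0.002,-0.002,0.015,0 | 0,0,0.015,0 | 0,0,0.01,0 | 0,0,0.005,0 | 0,0,0,0",
)

```text
time_s: 11.7
tool_pos: [0.5794, -0.0432, 0.0567]
orientation: [0.997, 0.082, -0.0, -0.0]
force: [0.7, 0.2, -1.0]
grip_width: 0.145
gripper_force: 61.5
```

>>> shift_gripper(
  ticks="0,0,0.004,0 | 0,0,0,0",
)

```text
time_s: 11.95
tool_pos: [0.5796, -0.0433, 0.0533]
orientation: [0.997, 0.082, 0.0, 0.0]
force: [-0.3, 0.9, -1.2]
grip_width: 0.147
gripper_force: 61.5
```

>>> shift_gripper(
  ticks="0,0,0.004,0 | 0,0,0.002,0 | 0,0,0,0",
)

```text
time_s: 12.32
tool_pos: [0.5806, -0.0431, 0.0488]
orientation: [0.997, 0.082, 0.001, 0.0]
force: [-1.5, 2.2, 9.0]
grip_width: 0.146
gripper_force: 62.8
```

>>> shift_gripper(
  ticks="0,0,0.003,0 | 0,0,0.003,0 | 0,0,0,0",
)

```text
time_s: 12.7
tool_pos: [0.5793, -0.0429, 0.0408]
orientation: [0.997, 0.082, -0.0, -0.0]
force: [1.3, 1.7, -3.4]
grip_width: 0.146
gripper_force: 61.1
```

Contact came at the expected height and the noses then gave way. Continuing to home.

>>> shift_gripper(
  ticks="0,0,0.003,0 | 0,0,0.002,0 | 0,0,0,0",
)

```text
time_s: 13.08
tool_pos: [0.5783, -0.043, 0.0355]
orientation: [0.997, 0.082, -0.002, -0.0]
force: [-3.3, 2.7, -5.9]
grip_width: 0.144
gripper_force: 60.9
```

>>> shift_gripper(
  ticks="0,0,0.003,0 | 0,0,0,0",
)

```text
time_s: 13.32
tool_pos: [0.5783, -0.043, 0.0354]
orientation: [0.997, 0.082, -0.001, -0.0]
force: [-12.0, 2.9, 17.2]
grip_width: 0.146
gripper_force: 63.9
```

>>> shift_gripper(
  ticks="0,0,-0.002,0 | 0,0,0,0 | 0,0,0,0",
  aperture=0.4,
)

```text
time_s: 13.7
tool_pos: [0.5801, -0.0436, 0.0354]
orientation: [0.997, 0.082, 0.001, 0.0]
force: [-0.7, 0.3, -0.2]
grip_width: 0.404
gripper_force: 0.0
```

>>> shift_gripper(
  ticks="0,0,-0.02,0 | 0,0,-0.03,0 | 0,0,-0.02,0 | 0,0,0,0",
)

```text
time_s: 14.2
tool_pos: [0.5808, -0.0436, 0.1066]
orientation: [0.997, 0.082, 0.002, 0.001]
force: [0.2, -0.1, -0.3]
grip_width: 0.4
gripper_force: 0.0
```

>>> shift_gripper(
  ticks="0,0.045,0,0 | 0,0,0.02,0 | 0,0,0.02,0 | 0,0,0.015,0 | 0,0,0,0",
  aperture=0.0,
)

```text
time_s: 14.82
tool_pos: [0.5859, -0.0873, 0.0484]
orientation: [0.997, 0.082, -0.002, -0.001]
force: [-0.5, -0.6, -0.3]
grip_width: -0.001
gripper_force: 0.0
```

>>> shift_gripper(
  ticks="0,0,0.01,0 | 0,0,0.006,0 | 0,0,0.004,0 | 0,0,0.002,0 | 0,0,0,0",
)

```text
time_s: 15.45
tool_pos: [0.5869, -0.0877, 0.0283]
orientation: [0.997, 0.082, 0.0, 0.0]
force: [0.4, -0.3, 0.5]
grip_width: 0.004
gripper_force: 0.0
```

>>> shift_gripper(
  ticks="0,0,0.002,0 | 0,0,0,0",
)

```text
time_s: 15.7
tool_pos: [0.5872, -0.0878, 0.0276]
orientation: [0.997, 0.082, 0.001, 0.0]
force: [-2.8, 1.0, 8.1]
grip_width: -0.001
gripper_force: 3.8
```

The -y end meets the finger at 27.6 mm, which is home. I'll press a bit firmer, then do the other end.

>>> shift_gripper(
  ticks="0,0,0.002,0 | 0,0,0,0",
)

```text
time_s: 15.95
tool_pos: [0.5873, -0.0877, 0.0274]
orientation: [0.997, 0.082, 0.001, 0.0]
force: [-7.5, 2.1, 22.2]
grip_width: 0.003
gripper_force: 11.0
```

>>> shift_gripper(
  ticks="0,0,-0.03,0 | 0,0,-0.045,0 | 0,-0.045,0,0 | 0,-0.045,0,0 | 0,0,0.03,0 | 0,0,0.025,0 | 0,0,0.014,0 | 0,0,0,0",
)

```text
time_s: 16.95
tool_pos: [0.5718, 0.001, 0.0296]
orientation: [0.997, 0.082, -0.001, -0.0]
force: [0.8, -0.3, 0.3]
grip_width: -0.002
gripper_force: 0.0
```

>>> shift_gripper(
  ticks="0,0,0.004,0 | 0,0,0.003,0 | 0,0,0.002,0 | 0,0,0,0",
)

```text
time_s: 17.45
tool_pos: [0.5733, 0.0009, 0.0273]
orientation: [0.997, 0.082, 0.002, 0.001]
force: [-14.0, -0.4, 40.9]
grip_width: -0.002
gripper_force: 20.4
```

Both ends are home (27.4 and 27.3 mm). Retracting, then a last look.

>>> shift_gripper(
  ticks="0,0,-0.03,0 | -0.005,0,-0.045,0 | -0.04,0,-0.045,0 | -0.05,0.02,-0.03,0 | -0.05,0.02,-0.02,0 | 0,0,0,0 | 0,0,0,0",
)

```text
time_s: 18.32
tool_pos: [0.4364, -0.0621, 0.192]
orientation: [0.997, 0.081, 0.001, 0.0]
force: [-0.4, -0.5, 0.9]
grip_width: -0.002
gripper_force: 0.0
```

```bash
python3 - <<'E'
from h import *
np.set_printoptions(precision=4,suppress=True)
s=ctrl.observe(); p=camera("wrist"); save(p,"w7",(0,260,100,420),2)
for t,z in [("pocket",.0275),("cover_end_a",.0275),("cover_grip",.0415)]:
    for b in spotter.place_of(p,t): print(t,np.round(b["pixel"]),round(b["conf"],2),wplane(p,s,*b["pixel"],z))
E
```

```text
cover_end_a [ 39. 208.] 0.81 [0.5687 0.007  0.0275]
cover_end_a [77. 55.] 0.77 [0.5184 0.1907 0.0275]
cover_end_a [ 38. 317.] 0.76 [ 0.5885 -0.1028  0.0275]
cover_end_a [ 5. 99.] 0.62 [0.6045 0.1418 0.0275]
cover_grip [ 36. 260.] 0.92 [ 0.5755 -0.0459  0.0415]
cover_grip [35. 71.] 0.91 [0.5656 0.1636 0.0415]
```

View pics/w7.png

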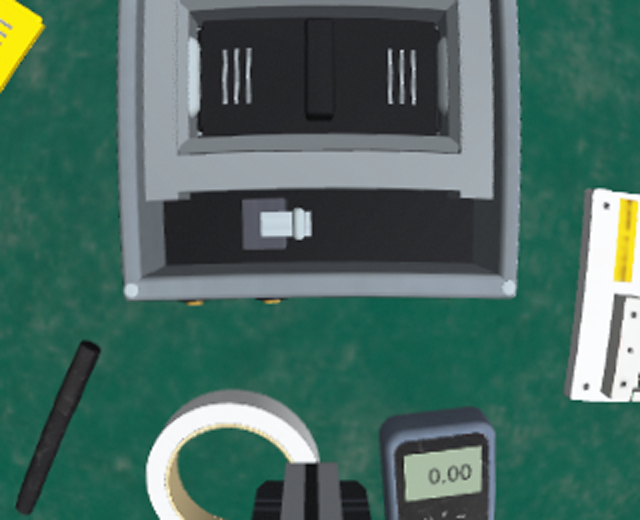

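The cover lies flat and centred in the pocket (crop (320,75)) with both noses over its ends at (193,75) and (443,75). The door is open and the robot is clear.

```bash
python3 -c "
from bench import ctrl; print(ctrl.sign_off())"
```

```text
the job is handed in; nothing more can be done
None
```

The job is handed in at about 18 s: the door was pressed until it sprang open and left open, and the black cover is in the pocket with both ends at home height (27.3 and 27.4 mm against 27.5 mm given).

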